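# Put the measured well plate away in the plate rack

## Robot

A 7-joint arm with a two-finger parallel gripper is mounted at the origin on the work surface; the furniture and walls round the work are solid. World frame = base frame: x ahead of the robot, y to its left, z up, the work surface at z = 0. Lengths are in m, angles in rad, forces in N, time in s.
With the tool pointing down it reaches from about 0.425 to 1.025 m from the base axis. Payload 9.4 kg.
Tool frame: the origin (TCP) lies at the centre of the arm's flange, where the gripper is bolted on; the fingertips stand 173 mm ahead of it and the grasp point (between the pads) lies 155 mm ahead of it; z points along the fingers, y is the line along which they close (so a half turn about z gives the same grasp; the last joint's range is limited). The gripper opens to 85 mm and grips with 20 to 120 N. Pads are 22 mm wide; open, the fingers measure 114 mm over their backs; the gripper's body (76 mm by 85 mm) begins 54 mm behind the grasp point. The pads swing forward as they close: fully open they stand 13 mm farther back than shut.
Start: joints at [-1.254, 0.599, -0.003, 1.599, 0.002, 0.943, -0.08], TCP at [0.278, 0.67, 0.405] pointing down, gripper open.
Joint ranges: [-2.57, 2.57], [-0.35, 1.97], [-1.29, 1.29], [0.11, 2.56], [-1.05, 4.19], [0.11, 1.86], [-2.63, 2.63]. Speed limits (rad/s): [2.22, 2.22, 3.01, 3.01, 3.14, 3.14, 3.14].

## Interface

Orientations are given as a unit quaternion [x, y, z, w].
In Python, from bench import * gives the robot as it stands. The module is installed in compiled form; this text tells all that it offers.
- The arm moves only by the tool step_arm, never from a script. Its argument "increments" is one flat list of numbers, 7 for each row, row after row: the shift along the tool's x, y, z as a fraction of full scale, then the turn, a rotation vector about the tool's x, y, z as a fraction of full scale, then the opening, from -1 (shut) to 1 (fully open). A call has 1 to 12 rows; each row shifts and turns the commanded pose from where the row before left it, along the tool's axes as they then stand; what a row does not reach is not made up. Full scale, the value 1, is 80 cm for a shift and pi/2 rad for a turn. A row lasts 1/10 s, in which the tool goes at most 50 mm and 8.59 degrees, less where a joint would pass 70% of its speed; a pose out of reach is approached as far as the arm can. A call with a number of a shift or a turn outside -1 to 1 is refused whole. A call with a gripper value outside its range is refused whole. The fingers move at their own pace and stop on an object; the grip force is fixed at half the most. Time passes only in rows, so rows that do not move let the fingers close. It gives the time, the measured TCP pose, the force, the opening and the grip force at its end, in the units of the state.
- sense(): the state, without advancing time (a new reading comes with each control period).
- grab_frame(name): name is "side" or "top" or "wrist"; returns (picture, depth): 480x640x3 uint8, red, green, blue; 480x640 float32, m along the optical axis (not along the pixel's ray), 0 where there is no reading.
- camera_info(name): a dict with "fovy" (degrees; the focal length in pixels is half the picture's height over the tangent of half this angle, whatever the lens; pixels are square), "cx", "cy" (the principal point, pixels), "k1" (the pictures are not rectified: a ray, as slopes to the right and down, at radius r is drawn at 1 + k1 r^2 times it, then the intrinsics apply), "R" (3x3) and "t" (3): a world point X has camera coordinates R X + t. Camera axes: x right, y down, z forward; pixel columns grow to the right and rows downward; lengths in m; the calibration is good to about 2 mm. A picture is of the moment at which its call begins: read the wrist's pose just before it. camera_info takes no time and is no camera call; for the wrist camera it gives the pose at the moment of the call.
- sign_off(): hands the job in; it is judged then, once.
The state is a dict: "time": time; "qpos": joint angles; "joint_velocities": joint speeds; "tau": joint torques, N m; "tool_pos": TCP position; "orientation": TCP orientation; "ft_force": force on the tool from outside, world axes, zero at the start; "moment": the same for the moment, N m; "grip_width": opening from 0.0 (shut) to 1.0 (fully open); "finger_force": force on a finger pad.
Only numpy, scipy, OpenCV 4.12 (cv2) and the standard library are available. Lean on these libraries where they do the work, as an engineer would, in place of code of your own. Each camera call takes 0.05 s, during which the arm holds its last target. There are 200 camera calls.

## Task

The plate reader has finished with the foil-sealed well plate that is sticking out of its mouth. Draw the plate out and slide it into the free bottom bay of the blue plate rack, lengthwise, until it is fully home against the back stop. Keep the plate level all the way and leave the bottle, the dish and the tube rack where they are.

Things in the scene. Friction and masses are not known exactly. Their poses are not given: they have to be found in the camera images.
- plate: Loose white well plate with grey foil on top, 0.08 to 0.17 kg, 128 mm long (x), 85.5 wide (y), 14.5 high. Origin: centre of its underside; z up; at the start +x points into the reader. The lowest 5 mm are a skirt of full size, above it the walls are set in 2 mm all round. Too wide to grip; push it at any edge. Its plastic slides easily (friction about 0.2) on bench, reader and rack.
- plate_foil (a point): Centre of the plate's flat grey foil top, 14.5 mm above its origin. The foil covers the top to 4 mm from the edges and shows 12 x 8 embossed rings. Fingertips do not slip on it (friction about 0.9), so the plate follows one or two fingertips pressed down on it with 5 to 12 N, also in turning.
- reader: Plate reader, fixed: white box 124 mm wide, 102 deep, 58 high, dark display on top. Origin on the bench under the middle of its mouth, in the plane of its front face; x points into the mouth, so the plate comes out towards -x. Mouth 89.5 mm wide, its roof 21 mm above the bench. At the start 46 to 56 mm of the plate's length stand out of the face, and its inner end touches nothing.
- reader_rails_end (a point): Point 27 mm in front of the reader's face (-x), midway between the ends of its two guide rails, 12 mm above the bench. The rails flank the plate in front of the mouth, 89.5 mm apart, each 10 mm wide and 12.5 mm high. The reader's floor is a thin sheet level with the bench, so the plate slides out onto the bench without a step.
- rack: Plate rack, fixed, two blue metal tiers, 94.5 mm wide over the side walls, 121 deep, 38 high. Origin on the bench under the middle of the bottom bay's mouth; x points into the bay. The bottom bay has no floor (the plate slides on the bench), is 88.5 mm wide, 18.5 high and 110 deep to its back stop. A fixed plate in the upper tier stands 10 mm out of the mouth, 21.5 to 36 mm above the bench.
- rack_mouth (a point): Middle of the upper edge of the bottom bay's mouth, 18.5 mm above the rack's origin. From the mouth two lips of the same height reach 14 mm forward (-x of the rack) and flare from the bay's 88.5 mm to 99 mm apart, to guide the plate in.
- rack_home (a point): Point on the bench where the plate's origin lies when the plate is home: 46 mm inside the mouth, on the bay's centre line. The plate's end then touches the stop and 18 mm of the plate stand out of the mouth.
- buffer_bottle: Bystander: white bottle with blue cap, 50 mm across, 94 mm high, loose, stands left of the work. Origin under its centre.
- dish: Bystander: lidded clear dish, 66 mm across, 15 mm high, loose, right of the work. Origin under its centre.
- tube_rack: Bystander: orange rack with small capped tubes, 56 x 150 x 43 mm (x, y, z), loose, right of the work. Origin under its centre.
- stereo_corner (a point): Point on the bench at the nearest right corner of the fixed grey audio stack that stands left behind the work and reaches higher than 0.5 m; it runs from here to the left and away from the robot. A high arm that starts in front of it should keep nearer to the robot than x = 0.5 m while passing it. A fixed desk lamp stands close to the robot on its right.

How it is judged:
On the way:
1. the plate is drawn wholly out of the reader, past its rails (x of plate in the frame of reader below -0.09 m), for 0.1 s.
At the end, for the whole second after the job is handed in: The plate lies flat and at rest in the bottom bay of the rack, square to it within 0.05 rad, its end within 4 mm of the back stop (its origin within 6 mm of rack_home) (x of plate in the frame of rack above 0.042 m and horizontal distance between plate and rack_home below 0.006 m and angle between the x axis of plate and the x axis of rack, either way round below 0.05 rad and height (world z) of plate below 0.004 m and angle between plate's own z axis and vertical below 0.05 rad and linear speed of plate below 0.01 m/s); the robot touches nothing.
It fails at once if the plate is tipped by more than 0.25 rad (angle between plate's own z axis and vertical above 0.25 rad).
It fails at once if the bottle is moved more than 30 mm (distance of buffer_bottle from where it was at the start of the episode above 0.03 m).
It fails at once if the dish is moved more than 30 mm (distance of dish from where it was at the start of the episode above 0.03 m).
It fails at once if the tube rack is moved more than 30 mm (distance of tube_rack from where it was at the start of the episode above 0.03 m).
It also fails if it takes over 59 s, if anything falls off the work surface, if the arm or the gripper's body presses on something with over 40 N, if the wrist force passes 120 N, or if a joint passes its speed limit or range.

## Working session

There is one attempt and no reset: what is moved stays moved. The work goes in short steps, Python scripts to look and compute and a tool call to move; the robot and the scene stay as the last step left them, time stands still between calls to the robot, and variables do not carry over. Pictures are saved under pics/ and viewed, at most 11 in all, crops included, and the job is handed in when it is done.

Besides the shell and the picture viewer there is one more tool, called in YAML: its name, and indented under it one key for each argument. step_arm: Moves the arm, as the interface text tells. Its arguments: {"type":"object","properties":{"increments":{"type":"array"}},"required":["increments"]}

```bash
mkdir -p pics; cat > h.py <<'E'
from bench import *
import numpy as np, cv2
from scipy.spatial.transform import Rotation as Ro
def K(c): 
    f=240/np.tan(np.radians(c["fovy"])/2); return f
def ray(c,px):
    px=np.atleast_2d(px).astype(float); f=K(c)
    d=(px-[c["cx"],c["cy"]])/f; u=d.copy()
    for _ in range(20): u=d/(1+c["k1"]*(u**2).sum(1,keepdims=True))
    R=np.array(c["R"]); t=np.array(c["t"])
    return -R.T@t, np.c_[u,np.ones(len(u))]@R
def onz(c,px,z):
    o,v=ray(c,px); z=np.asarray(z)
    return o+v*((z-o[2])/v[:,2])[:,None]
def proj(c,X):
    x=np.atleast_2d(X)@np.array(c["R"]).T+np.array(c["t"]); u=x[:,:2]/x[:,2:]
    return u*(1+c["k1"]*(u**2).sum(1,keepdims=True))*K(c)+[c["cx"],c["cy"]]
def depthpts(c,d):
    yy,xx=np.mgrid[0:480,0:640]; o,v=ray(c,np.c_[xx.ravel(),yy.ravel()])
    return (o+v*d.ravel()[:,None]).reshape(480,640,3)
E
python3 - <<'E'
from h import *
s=sense();print(s["time"],s["tool_pos"],s["orientation"],s["ft_force"])
for n in("top","side"):
    c=camera_info(n);p,d=grab_frame(n);cv2.imwrite(f"pics/{n}0.png",p[:,:,::-1]);np.savez(f"{n}0.npz",p=p,d=d)
    R=np.array(c["R"]);print(n,c["fovy"],c["k1"],c["cx"],c["cy"],-R.T@c["t"],R[2])
E
```

```text
0.0 [0.27807426 0.66933473 0.40380106] [ 1.95584513e-01  9.80686535e-01 -7.80511108e-04 -9.11795133e-05] [0.16739832 0.28327162 0.34509483]
top 51.153657188288456 -0.0755539734203789 323.8934119585808 234.41080351601724 [ 0.32695823 -0.03263394  1.35221664] [ 0.18077752 -0.01738879 -0.98337028]
side 57.161589289733314 0.02028046093226066 315.7271971737029 242.05665015273945 [0.56869007 0.64431511 0.65313989] [-0.01662925 -0.75846877 -0.65149719]
```

View pics/top0.png

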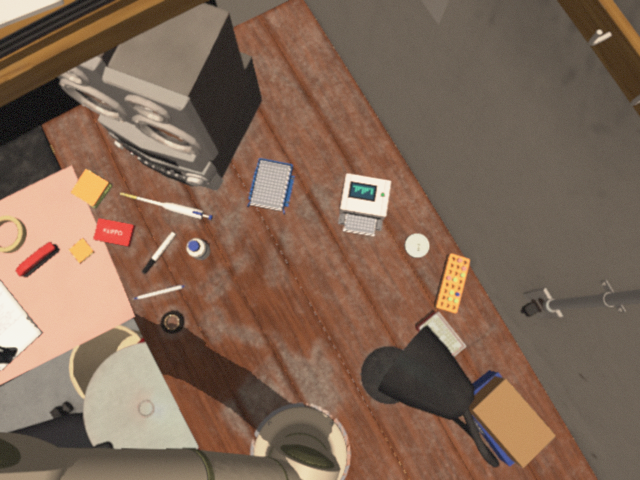

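View pics/side0.png

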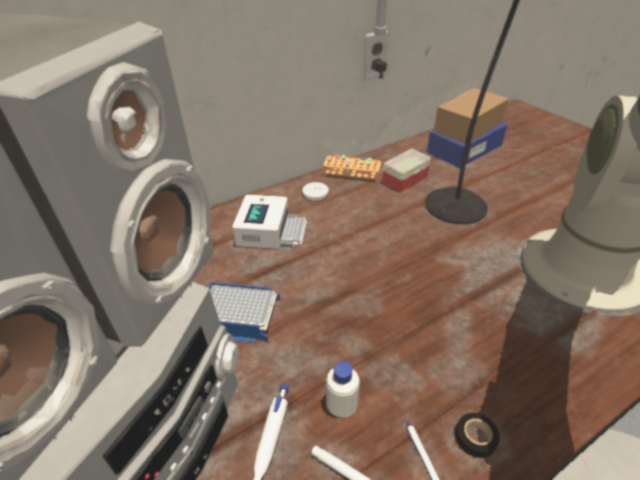

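Top view: rack around (271,185) and reader around (365,195), with the plate sticking out at (360,222); all mouths face the robot. Side view agrees. Next, rough positions from the top view.

```bash
python3 - <<'E'
from h import *
c=camera_info("top")
P={"rackTL":(259,158,.036),"rackTR":(293,163,.036),"rackBL":(249,205,.036),"rackBR":(285,210,.036),
"readTL":(346,174,.058),"readTR":(391,181,.058),"readBL":(341,210,.058),"readBR":(386,218,.058),
"plBL":(340,229,.0145),"plBR":(376,236,.0145),"bottle":(197,247,.09),"dish":(417,245,.015),"tube":(454,283,.04),"stereo":(210,186,0)}
for k,(u,v,z) in P.items(): print(k,onz(c,(u,v),[z]).round(3)[0])
w=camera_info("wrist");R=np.array(w["R"]);print(w["fovy"],w["k1"],-R.T@w["t"],R)
print(Ro.from_quat(sense()["orientation"]).as_matrix().round(3))
E
```

```text
rackTL [0.78  0.124 0.036]
rackTR [0.767 0.03  0.036]
rackBL [0.647 0.147 0.036]
rackBR [0.635 0.049 0.036]
readTL [ 0.731 -0.114  0.058]
readTR [ 0.713 -0.235  0.058]
readBL [ 0.631 -0.1    0.058]
readBR [ 0.611 -0.22   0.058]
plBL [ 0.588 -0.1    0.014]
plBR [ 0.57  -0.198  0.014]
bottle [0.523 0.268 0.09 ]
dish [ 0.546 -0.31   0.015]
tube [ 0.441 -0.401  0.04 ]
stereo [0.71  0.263 0.   ]
64.68830278902438 -0.018553737000141856 [0.20529739 0.69974852 0.37329488] [[ 0.38400225  0.92332701 -0.00308177]
 [ 0.87834202 -0.36426023  0.30956385]
 [ 0.2847061  -0.12158006 -0.95087366]]
[[-0.923  0.384 -0.   ]
 [ 0.384  0.923 -0.001]
 [-0.    -0.001 -1.   ]]
```

step_arm:
  increments: [-0.037,-0.0438,0,0,0,0,-0.15,-0.037,-0.0438,0,0,0,0,-0.15,-0.037,-0.0438,0,0,0,0,-0.15,-0.037,-0.0438,0,0,0,0,-0.15,-0.037,-0.0438,0,0,0,0,-0.15,-0.037,-0.0438,0,0,0,0,-0.15,-0.037,-0.0438,0,0,0,0,-0.15,-0.037,-0.0438,0,0,0,0,-0.15,-0.037,-0.0438,0,0,0,0,-0.15,-0.037,-0.0438,0,0,0,0,-0.15,-0.037,-0.0438,0,0,0,0,-0.15,-0.037,-0.0438,0,0,0,0,-0.15]

```text
time: 1.3
tool_pos: [0.445, 0.1431, 0.4047]
orientation: [0.196, 0.981, -0.0, 0.0]
ft_force: [0.5, 0.4, -0.1]
grip_width: 0.423
finger_force: 0.0
```

step_arm:
  increments: [-0.037,-0.0438,0,0,0,0,-0.15,-0.037,-0.0438,0,0,0,0,-0.15,-0.037,-0.0438,0,0,0,0,-0.15,-0.037,-0.0438,0,0,0,0,-0.15,0,0,0,0,0,-0.078,-0.15,0,0,0,0,0,-0.078,-0.15,0,0,0,0,0,0,-0.15]

```text
time: 2.0
tool_pos: [0.5003, -0.0305, 0.4044]
orientation: [0.074, 0.997, 0.0, -0.0]
ft_force: [0.3, -0.4, -1.1]
grip_width: 0.427
finger_force: 0.0
```

```bash
cat >> h.py <<'E'
def st():
    s=sense();T=Ro.from_quat(s["orientation"]).as_matrix()
    print("t",s["time"],"pos",np.round(s["tool_pos"],4),"az_x",round(np.arctan2(T[1,0],T[0,0]),4),"zax",T[:,2].round(3),"F",np.round(s["ft_force"],1),"w",s["grip_width"])
    return s,T
def go(p,az):
    s,T=st(); d=T.T@(np.array(p)-s["tool_pos"])
    a=np.arctan2(T[1,0],T[0,0]); da=(az-a+np.pi)%(2*np.pi)-np.pi
    print("shift frac",(d/.8).round(4),"norm mm",np.linalg.norm(d)*1e3,"turn frac",round(-da/(np.pi/2),4))
E
python3 - <<'E'
from h import *
st();c=camera_info("wrist");p,d=grab_frame("wrist");cv2.imwrite("pics/w1.png",p[:,:,::-1]);np.savez("w1.npz",p=p,d=d,R=c["R"],t=c["t"])
E
```

```text
t 2.0 pos [ 0.5003 -0.0305  0.4044] az_x 2.9936 zax [-0.001  0.    -1.   ] F [ 0.3 -0.4 -1.1] w 0.42696093133197777
```

View pics/w1.png

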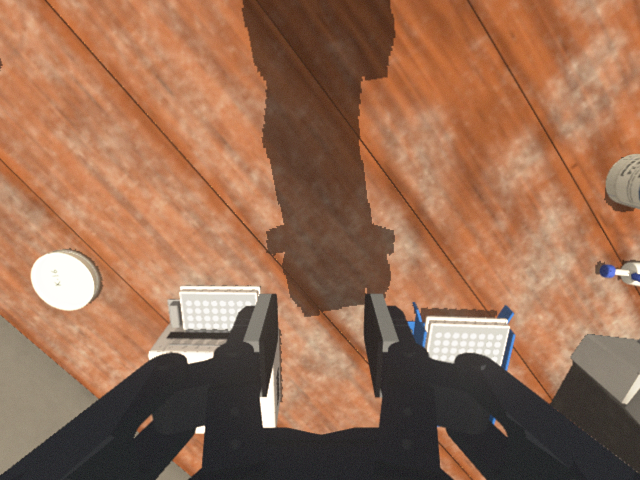

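The gripper hides the middle. The plate's near edge is at about (180–262, 288), its rails at (174,312), the rack lips at (416,305) and (511,308), and the upper plate's near edge around row 320. I'll enlarge both areas.

```bash
python3 - <<'E'
import cv2,numpy as np
p=cv2.imread("pics/w1.png")
a=cv2.resize(p[275:370,140:290],None,fx=5,fy=3.1*5/3.1,interpolation=cv2.INTER_CUBIC)
b=cv2.resize(p[290:360,400:530],None,fx=6,fy=6,interpolation=cv2.INTER_CUBIC)
cv2.imwrite("pics/w1a.png",a);cv2.imwrite("pics/w1b.png",b)
E
```

```text
(no output)
```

View pics/w1a.png

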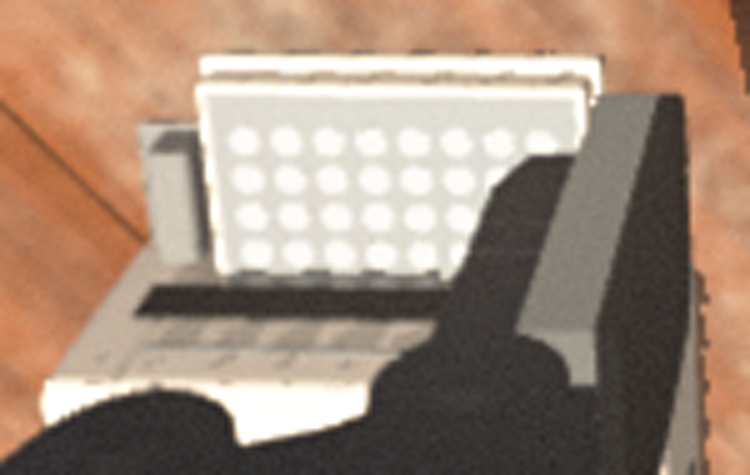

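View pics/w1b.png

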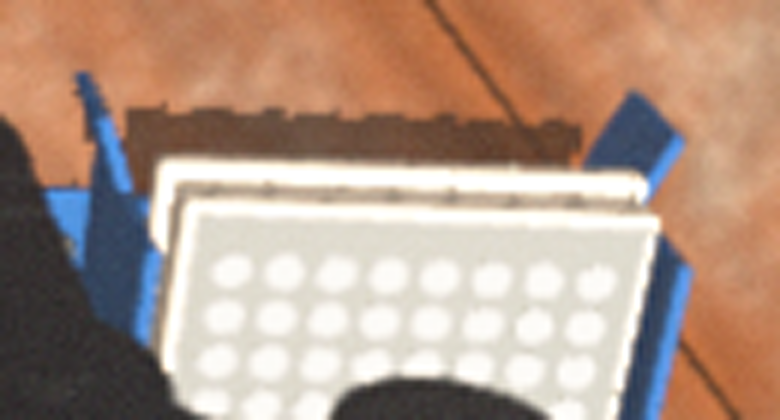

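Crop a shows the plate's skirt corners at (180,286.6) and (260,286.6), and its top rim corners at (179.4,292.4) and (257.6,292.4). Crop b shows the upper plate's skirt corners at (426.3,316.7) and (508,319.2), its rim at (429.7,323.3) and (509.7,326), and the lip tips at (413.7,302) and (514,313.3).

```bash
python3 - <<'E'
from h import *
c=camera_info("wrist")
def pair(n,a,b,z):
    X=onz(c,[a,b],[z,z]); e=X[0]-X[1]; print(n,X.round(4)[:,:2].tolist(),"w",np.linalg.norm(e).round(4),"mid",X.mean(0).round(4)[:2],"yaw",round(float(np.arctan2(-e[0],e[1])),4))
pair("pl skirt",(260,286.6),(180,286.6),.005)
pair("pl rim",(257.6,292.4),(179.4,292.4),.0145)
pair("rk skirt",(508,319.2),(426.3,316.7),.0265)
pair("rk rim",(509.7,326),(429.7,323.3),.036)
pair("rk lips bot",(400+632/6,290+92/6),(413.7,302),0)
pair("rk lip R top",(514,313.3),(417.5,309),.0185)
# top camera rack/reader yaw via minAreaRect on masks
z=np.load("top0.npz");c2=camera_info("top");P=z["p"];h=cv2.cvtColor(P,cv2.COLOR_RGB2HSV)
m=cv2.inRange(h,(100,110,40),(125,255,255));m[:140]=0;m[225:]=0;m[:,:240]=0;m[:,310:]=0
pts=np.argwhere(m)[:,::-1];X=onz(c2,pts,np.full(len(pts),.03));r=cv2.minAreaRect((X[:,:2]*1000).astype(np.float32));print("rack top",r)
E
```

```text
pl skirt [[0.5854, -0.1092], [0.5726, -0.1942]] w 0.086 mid [ 0.579  -0.1517] yaw -0.1499
pl rim [[0.5874, -0.1107], [0.5751, -0.1921]] w 0.0823 mid [ 0.5813 -0.1514] yaw -0.1497
rk skirt [[0.6517, 0.1437], [0.6356, 0.0595]] w 0.0857 mid [0.6436 0.1016] yaw -0.1889
rk rim [[0.6536, 0.141], [0.6378, 0.0603]] w 0.0823 mid [0.6457 0.1006] yaw -0.193
rk lips bot [[0.6511, 0.153], [0.6314, 0.0528]] w 0.1021 mid [0.6413 0.1029] yaw -0.1941
rk lip R top [[0.6508, 0.1537], [0.6299, 0.0527]] w 0.1032 mid [0.6403 0.1032] yaw -0.2038
rack top ((715.7172241210938, 85.56295776367188), (106.8167724609375, 116.82813262939453), 79.03490447998047)
```

Measurements match the stated sizes: plate yaw −0.150, near-end mid (0.579, −0.152); rack yaw −0.191, mouth (0.6535, 0.0997). Moving above the foil, 20 mm in from the near end.

step_arm:
  increments: [-0.0241,-0.0226,0.0395,0,0,0.0002,-0.15,-0.0241,-0.0226,0.0395,0,0,0.0002,-0.15,-0.0241,-0.0226,0.0395,0,0,0.0002,-0.15,-0.0241,-0.0226,0.0395,0,0,0.0002,-0.15,-0.0241,-0.0226,0.0395,0,0,0.0002,-0.15,-0.0241,-0.0226,0.0395,0,0,0.0002,-0.15,0,0,0,0,0,0,-0.15,0,0,0,0,0,0,-0.15]

```text
time: 2.85
tool_pos: [0.5984, -0.1542, 0.214]
orientation: [0.077, 0.997, 0.0, -0.001]
ft_force: [0.5, 0.7, -0.2]
grip_width: 0.426
finger_force: 0.0
```

```bash
python3 - <<'E'
from h import *
go([.5988,-.1547,.19],2.9916)
p,d=grab_frame("wrist");cv2.imwrite("pics/w2.png",p[:,:,::-1])
E
```

```text
t 2.85 pos [ 0.5984 -0.1542  0.214 ] az_x 2.9883 zax [-0.002  0.    -1.   ] F [ 0.5  0.7 -0.2] w 0.4264031746334283
shift frac [-0.0006 -0.0005  0.03  ] norm mm 24.044753331941546 turn frac -0.0021
```

View pics/w2.png

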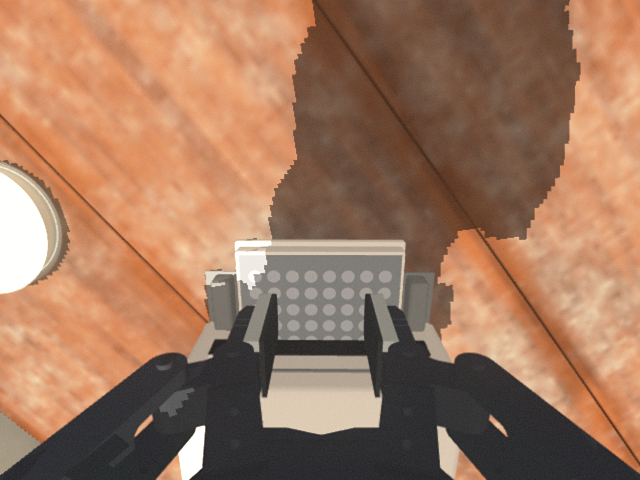

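The plate is centred under the fingers (columns 236–405), with its near edge at row 241 and the rails at columns 222 and 420. Next I descend until contact.

step_arm:
  increments: [0,0,0.015,0,0,0,-0.15,0,0,0.015,0,0,0,-0.15,0,0,0,0,0,0,-0.15,0,0,0.0025,0,0,0,-0.15,0,0,0,0,0,0,-0.15]

```text
time: 3.4
tool_pos: [0.5987, -0.1543, 0.1892]
orientation: [0.075, 0.997, -0.0, 0.0]
ft_force: [0.4, -0.8, 0.6]
grip_width: 0.43
finger_force: 0.0
```

step_arm:
  increments: [0,0,0.0025,0,0,0,-0.15,0,0,0,0,0,0,-0.15]

```text
time: 3.6
tool_pos: [0.5986, -0.1545, 0.1871]
orientation: [0.075, 0.997, -0.0, 0.0]
ft_force: [0.3, 0.3, 0.6]
grip_width: 0.421
finger_force: 0.0
```

step_arm:
  increments: [0,0,0.0025,0,0,0,-0.15,0,0,0,0,0,0,-0.15]

```text
time: 3.8
tool_pos: [0.5986, -0.1545, 0.1869]
orientation: [0.075, 0.997, -0.0, 0.0]
ft_force: [-4.6, 1.4, 19.1]
grip_width: 0.423
finger_force: 9.8
```

step_arm:
  increments: [0,0,-0.00125,0,0,0,-0.15,0,0,0,0,0,0,-0.15]

```text
time: 4.0
tool_pos: [0.5988, -0.1545, 0.187]
orientation: [0.075, 0.997, -0.0, 0.0]
ft_force: [-2.0, 1.3, 10.3]
grip_width: 0.431
finger_force: 5.4
```

step_arm:
  increments: [0.004,0,0,0,0,0,-0.15,0.01,0,0,0,0,0,-0.15,0.0125,0,0,0,0,0,-0.15,0.0125,0,0,0,0,0,-0.15,0.0125,0,0,0,0,0,-0.15,0.006,0,0,0,0,0,-0.15,0,0,0,0,0,0,-0.15]

```text
time: 4.7
tool_pos: [0.5535, -0.1477, 0.1869]
orientation: [0.075, 0.997, -0.0, 0.001]
ft_force: [0.0, 0.4, 10.2]
grip_width: 0.426
finger_force: 5.2
```

```bash
cat >> h.py <<'E'
def plate(n):
    """near-end skirt edge mask: bright, low saturation region -> line fit"""
    s,T=st();c=camera_info("wrist");p,d=grab_frame("wrist");cv2.imwrite(f"pics/{n}.png",p[:,:,::-1])
    h=cv2.cvtColor(p,cv2.COLOR_RGB2HSV); m=cv2.inRange(h,(0,0,60),(180,75,255))
    cols=np.arange(150,490);tops=[]
    for u in cols:
        r=np.argwhere(m[180:300,u]).ravel(); tops.append(r[0]+180 if len(r) else 0)
    tops=np.array(tops);ok=abs(tops-np.median(tops[180:0:-1] if 0 else tops[110:230]))<12
    u=cols[ok];v=tops[ok];k=np.polyfit(u,v,1);k=np.polyfit(u[abs(v-np.polyval(k,u))<2],v[abs(v-np.polyval(k,u))<2],1)
    e=abs(v-np.polyval(k,u))<3;a,b=u[e].min()-.5,u[e].max()+.5
    X=onz(c,[(b,np.polyval(k,b)-.5),(a,np.polyval(k,a)-.5)],[.005,.005]);q=X[0]-X[1]
    print("px",a,b,k.round(3),"near mid",X.mean(0).round(4),"w",np.linalg.norm(q).round(4),"yaw",round(float(np.arctan2(-q[0],q[1])),4))
E
python3 - <<'E'
from h import *
plate("w3")
E
```

```text
t 4.7 pos [ 0.5535 -0.1477  0.1869] az_x 2.9908 zax [ 0.002 -0.    -1.   ] F [ 0.   0.4 10.2] w 0.4259992462850422
px 221.5 431.5 [ -0.    256.837] near mid [ 0.5332 -0.1422  0.005 ] w 0.0897 yaw -0.1501
```

The plate follows, so I keep pulling.

step_arm:
  increments: [0.008,0,0,0,0,0,-0.15,0.0175,0,0,0,0,0,-0.15,0.0175,0,0,0,0,0,-0.15,0.0175,0,0,0,0,0,-0.15,0.0175,0,0,0,0,0,-0.15,0.0175,0,0,0,0,0,-0.15,0.0115,0,0,0,0,0,-0.15,0,0,0,0,0,0,-0.15,0,0,0,0,0,0,-0.15]

```text
time: 5.65
tool_pos: [0.4684, -0.1348, 0.1869]
orientation: [0.075, 0.997, -0.0, 0.0]
ft_force: [-2.5, -0.1, 14.8]
grip_width: 0.423
finger_force: 7.7
```

```bash
python3 - <<'E'
from h import *
plate("w4"); go([.5219,.1251,.1869],np.pi-.191)
E
```

```text
t 5.65 pos [ 0.4684 -0.1348  0.1869] az_x 2.9907 zax [ 0.001 -0.    -1.   ] F [-2.5 -0.1 14.8] w 0.4228996860994699
px 221.5 418.5 [  0.    256.988] near mid [ 0.4476 -0.1321  0.005 ] w 0.0842 yaw -0.1505
t 5.7 pos [ 0.4685 -0.1348  0.1869] az_x 2.9908 zax [ 0.001 -0.    -1.   ] F [-2.3  1.6 15.4] w 0.4246201552524357
shift frac [-0.0172  0.3312 -0.    ] norm mm 265.3175907232105 turn frac 0.0256
```

View pics/w4.png

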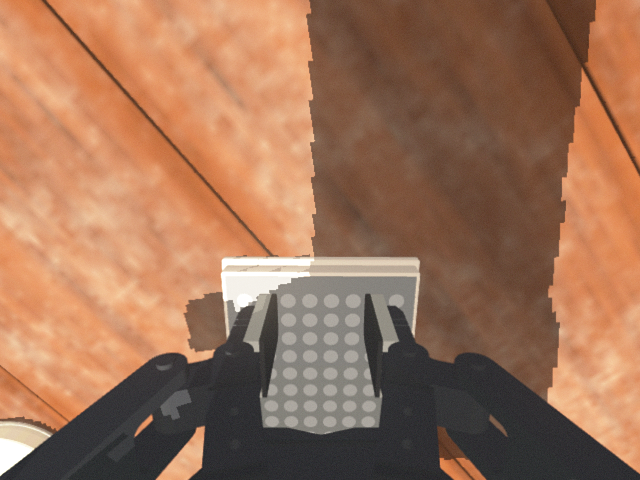

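The plate is fully out, square under the fingers: skirt edge at row 257, columns 222–419. Next I drag it sideways to the rack, then turn it.

step_arm:
  increments: [-0.001,0.0136,-0.0005,0,0,0,-0.15,-0.0016,0.0296,0,0,0,0,-0.15,-0.0016,0.0296,0,0,0,0,-0.15,-0.0016,0.0296,0,0,0,0,-0.15,-0.0016,0.0296,0,0,0,0,-0.15,-0.0016,0.0296,0,0,0,0,-0.15,-0.0016,0.0296,0,0,0,0,-0.15,-0.0016,0.0296,0,0,0,0,-0.15,-0.0016,0.0296,0,0,0,0,-0.15,-0.0016,0.0296,0,0,0,0,-0.15,-0.0016,0.0296,0,0,0,0,-0.15,-0.0013,0.0216,0,0,0,0,-0.15]

```text
time: 6.9
tool_pos: [0.5233, 0.1264, 0.187]
orientation: [0.075, 0.997, 0.0, 0.001]
ft_force: [0.2, -2.8, 7.6]
grip_width: 0.427
finger_force: 3.9
```

step_arm:
  increments: [0,0,0,0,0,0.006,-0.15,0,0,0,0,0,0.01,-0.15,0,0,0,0,0,0.0096,-0.15,0,0,0,0,0,0,-0.15,0,0,0,0,0,0,-0.15]

```text
time: 7.4
tool_pos: [0.5235, 0.1259, 0.1869]
orientation: [0.095, 0.995, 0.001, 0.001]
ft_force: [1.6, 1.8, 6.0]
grip_width: 0.423
finger_force: 2.9
```

```bash
python3 - <<'E'
from h import *
plate("w5"); go([.5228,.1249,.1869],np.pi-.191)
E
```

```text
t 7.4 pos [0.5235 0.1259 0.1869] az_x 2.9515 zax [ 0.002  0.001 -1.   ] F [1.6 1.8 6. ] w 0.4232638922769692
px 252.5 391.5 [1.62000e-01 1.92901e+02] near mid [0.4981 0.1319 0.005 ] w 0.0596 yaw -0.3605
t 7.45 pos [0.5235 0.1259 0.187 ] az_x 2.9515 zax [ 0.002  0.001 -1.   ] F [0.3 2.8 5.6] w 0.42371863104313606
shift frac [ 0.0007 -0.0014  0.0001] norm mm 1.2587939843365321 turn frac 0.0006
```

View pics/w5.png

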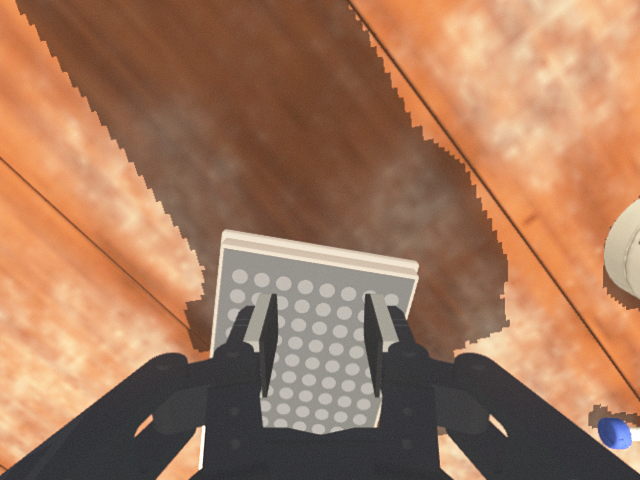

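The plate slipped about 0.17 rad in yaw during the drag; its skirt corners are at (223,230) and (418,263). I'll press harder and turn it back.

step_arm:
  increments: [0,0,0.0008,0,0,0,-0.15,0,0,0,0,0,-0.01,-0.15,0,0,0,0,0,-0.02,-0.15,0,0,0,0,0,-0.02,-0.15,0,0,0,0,0,-0.02,-0.15,0,0,0,0,0,-0.02,-0.15,0,0,0,0,0,-0.015,-0.15,0,0,0,0,0,0,-0.15,0,0,0,0,0,0,-0.15]

```text
time: 8.35
tool_pos: [0.5234, 0.1249, 0.1869]
orientation: [0.013, 1.0, 0.0, 0.001]
ft_force: [-0.0, -1.1, 15.2]
grip_width: 0.423
finger_force: 7.7
```

```bash
cat >> h.py <<'E'
def plate2(n):
    "near-end edge: white skirt/rim is less saturated than wood; search up from row of rings"
    s,T=st();c=camera_info("wrist");p,d=grab_frame("wrist");cv2.imwrite(f"pics/{n}.png",p[:,:,::-1])
    h=cv2.cvtColor(p,cv2.COLOR_RGB2HSV); m=cv2.inRange(h,(0,0,60),(180,75,255))
    m=cv2.morphologyEx(m,cv2.MORPH_OPEN,np.ones((3,3)))
    m[330:]=0; n_,L,S,_=cv2.connectedComponentsWithStats(m); i=1+np.argmax(S[1:,4]*(abs(S[1:,0]+S[1:,2]/2-320)<80))
    u=np.arange(S[i,0],S[i,0]+S[i,2]);v=(L[:,u]==i).argmax(0);k=np.polyfit(u[len(u)//4:3*len(u)//4],v[len(u)//4:3*len(u)//4],1)
    g=abs(v-np.polyval(k,u))<3;k=np.polyfit(u[g],v[g],1);a,b=u[g].min()-.5,u[g].max()+.5
    X=onz(c,[(b,np.polyval(k,b)-.5),(a,np.polyval(k,a)-.5)],[.005,.005]);q=X[0]-X[1]
    print("px",a,b,k.round(3),"near mid",X.mean(0).round(4),"w",np.linalg.norm(q).round(4),"yaw",round(float(np.arctan2(-q[0],q[1])),4))
E
python3 - <<'E'
from h import *
c=camera_info("wrist")
plate2("w6")
E
```

```text
t 8.35 pos [0.5234 0.1249 0.1869] az_x 3.1152 zax [ 0.002  0.    -1.   ] F [-0.  -1.1 15.2] w 0.42344605738528407
px 222.5 418.5 [1.70000e-01 1.90509e+02] near mid [0.4973 0.126  0.005 ] w 0.0842 yaw -0.2046
```

View pics/w6.png

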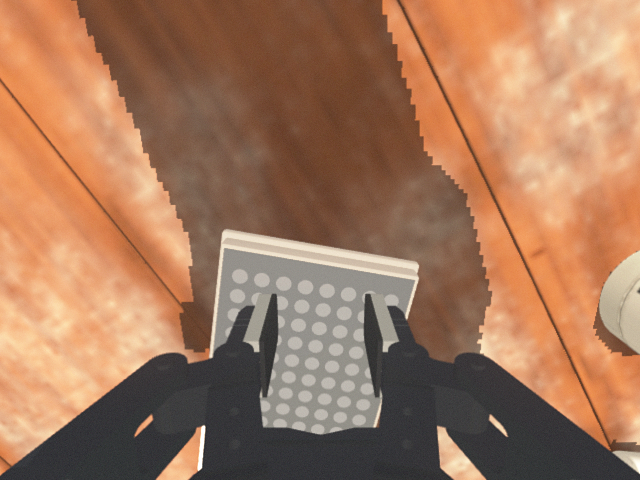

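The yaw is back to −0.205. I'll lift, realign the tool with the plate and press again.

step_arm:
  increments: [0,0,-0.0075,0,0,0,-0.15,0.0068,-0.0042,0,0,0,0,-0.15,0,0,0,0,0,0.057,-0.15,0,0,0,0,0,0.0565,-0.15,0,0,0,0,0,0,-0.15,0,0,0.004,0,0,0,-0.15,0,0,0.003,0,0,0,-0.15,0,0,0,0,0,0,-0.15]

```text
time: 9.2
tool_pos: [0.5171, 0.1218, 0.1869]
orientation: [0.101, 0.995, 0.0, 0.0]
ft_force: [-2.5, 0.5, 15.3]
grip_width: 0.425
finger_force: 7.8
```

```bash
python3 - <<'E'
from h import *
plate2("w7")
E
```

```text
t 9.2 pos [0.5171 0.1218 0.1869] az_x 2.9393 zax [ 0.  0. -1.] F [-2.5  0.5 15.3] w 0.4248055694362158
px 223.5 419.5 [3.00000e-03 2.57983e+02] near mid [0.4973 0.1262 0.005 ] w 0.0839 yaw -0.2053
```

step_arm:
  increments: [0,0,-0.0003,0,0,-0.0045,-0.15,0,0.0015,0,0,0,-0.0046,-0.15,0,0.0037,0,0,0,0,-0.15,-0.004,0,0,0,0,0,-0.15,-0.007,0,0,0,0,0,-0.15,-0.007,0,0,0,0,0,-0.15,0,0,0,0,0,0,-0.15]

```text
time: 9.95
tool_pos: [0.5323, 0.1231, 0.1869]
orientation: [0.094, 0.996, 0.0, -0.0]
ft_force: [-1.8, -0.0, 11.8]
grip_width: 0.424
finger_force: 5.8
```

```bash
python3 - <<'E'
from h import *
plate2("w8")
E
```

```text
t 9.95 pos [0.5323 0.1231 0.1869] az_x 2.9534 zax [-0.  0. -1.] F [-1.8 -0.  11.8] w 0.42423366565069975
px 223.5 419.5 [4.0000e-03 2.5741e+02] near mid [0.5123 0.1273 0.005 ] w 0.0839 yaw -0.1926
```

On line. Pushing in.

step_arm:
  increments: [-0.005,0,0,0,0,0,-0.15,-0.0075,0,0,0,0,0,-0.15,-0.0075,0,0,0,0,0,-0.15,-0.0075,0,0,0,0,0,-0.15,-0.0075,0,0,0,0,0,-0.15,-0.0075,0,0,0,0,0,-0.15,-0.0075,0,0,0,0,0,-0.15,0,0,0,0,0,0,-0.15]

```text
time: 10.8
tool_pos: [0.5718, 0.1156, 0.187]
orientation: [0.094, 0.996, 0.0, 0.0]
ft_force: [-1.6, -0.2, 9.6]
grip_width: 0.426
finger_force: 5.2
```

```bash
python3 - <<'E'
from h import *
plate2("w9")
E
```

```text
t 10.8 pos [0.5718 0.1156 0.187 ] az_x 2.9534 zax [ 0.  0. -1.] F [-1.6 -0.2  9.6] w 0.42574150160898067
px 223.5 419.5 [5.00000e-03 2.57158e+02] near mid [0.552  0.1197 0.005 ] w 0.0839 yaw -0.1937
```

step_arm:
  increments: [-0.005,0,0,0,0,0,-0.15,-0.0085,0,0,0,0,0,-0.15,-0.0085,0,0,0,0,0,-0.15,-0.0085,0,0,0,0,0,-0.15,-0.0085,0,0,0,0,0,-0.15,-0.0085,0,0,0,0,0,-0.15,-0.0085,0,0,0,0,0,-0.15,-0.0085,0,0,0,0,0,-0.15,0,0,0,0,0,0,-0.15]

```text
time: 11.75
tool_pos: [0.6228, 0.1058, 0.187]
orientation: [0.094, 0.996, 0.0, 0.0]
ft_force: [-0.6, 0.0, 8.9]
grip_width: 0.427
finger_force: 4.4
```

```bash
python3 - <<'E'
from h import *
plate2("w10")
E
```

```text
t 11.75 pos [0.6228 0.1058 0.187 ] az_x 2.9532 zax [ 0.001  0.    -1.   ] F [-0.6  0.   8.9] w 0.42665720846135435
px 223.5 420.5 [6.00000e-03 2.56729e+02] near mid [0.6031 0.1101 0.005 ] w 0.0844 yaw -0.1951
```

Near end is 51 mm in front of the mouth, so 33 mm remain. I'll lift, go behind the end, lower and push at the skirt.

step_arm:
  increments: [0,0,-0.019,0,0,0,-0.15,0.0312,0,0,0,0,0,-0.15,0.0313,0,0,0,0,0,-0.15,0,0,0,0,0,0,-0.15,0,0,0.016,0,0,0,-0.15,0,0,0.0159,0,0,0,-0.15,0,0,0,0,0,0,-0.15,0,0,0,0,0,0,-0.15]

```text
time: 12.6
tool_pos: [0.5733, 0.115, 0.1752]
orientation: [0.095, 0.995, -0.0, -0.001]
ft_force: [0.3, -0.5, 0.1]
grip_width: 0.426
finger_force: 0.0
```

```bash
python3 - <<'E'
from h import *
plate2("w11")
E
```

```text
t 12.6 pos [0.5733 0.115  0.1752] az_x 2.9513 zax [-0.001 -0.001 -1.   ] F [ 0.3 -0.5  0.1] w 0.4261422462996317
px 374.5 405.5 [ 0.79  -4.367] near mid [0.5735 0.1439 0.005 ] w 0.0175 yaw -0.8878
```

View pics/w11.png

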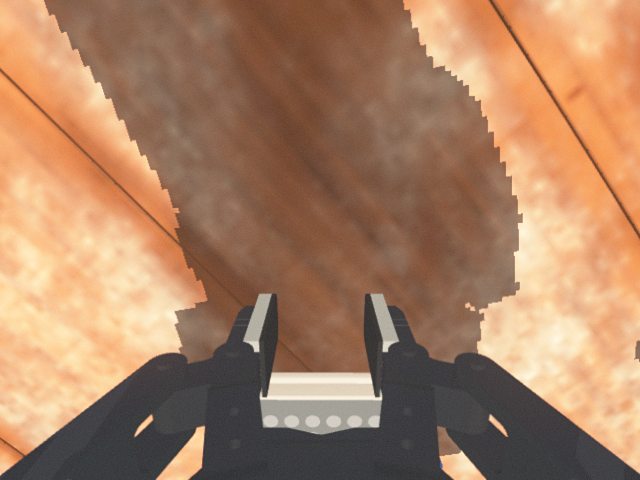

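The plate's end is ahead of the fingers at row 374, square to them. Pushing.

step_arm:
  increments: [-0.008,0,0,0,0,0,-0.15,-0.006,0,0,0,0,0,-0.15,-0.006,0,0,0,0,0,-0.15,-0.006,0,0,0,0,0,-0.15,-0.006,0,0,0,0,0,-0.15,-0.006,0,0,0,0,0,-0.15,-0.006,0,0,0,0,0,-0.15,-0.006,0,0,0,0,0,-0.15,-0.006,0,0,0,0,0,-0.15,0,0,0,0,0,0,-0.15]

```text
time: 13.65
tool_pos: [0.6178, 0.1067, 0.1762]
orientation: [0.095, 0.995, 0.0, 0.001]
ft_force: [-0.0, -0.0, -0.3]
grip_width: 0.424
finger_force: 0.0
```

step_arm:
  increments: [-0.003,0,0,0,0,0,-0.15,0,0,0,0,0,0,-0.15]

```text
time: 13.85
tool_pos: [0.6196, 0.1064, 0.1761]
orientation: [0.095, 0.995, -0.0, 0.0]
ft_force: [0.3, 1.4, 0.3]
grip_width: 0.42
finger_force: 0.0
```

step_arm:
  increments: [-0.0025,0,0,0,0,0,-0.15,0,0,0,0,0,0,-0.15]

```text
time: 14.05
tool_pos: [0.6215, 0.106, 0.1762]
orientation: [0.095, 0.995, -0.0, 0.0]
ft_force: [-0.1, -0.1, 0.1]
grip_width: 0.428
finger_force: 0.1
```

step_arm:
  increments: [-0.0025,0,0,0,0,0,-0.15,0,0,0,0,0,0,-0.15]

```text
time: 14.25
tool_pos: [0.6236, 0.1057, 0.1762]
orientation: [0.095, 0.995, 0.0, 0.0]
ft_force: [-0.4, -0.2, -0.6]
grip_width: 0.423
finger_force: 0.1
```

step_arm:
  increments: [-0.0025,0,0,0,0,0,-0.15,0,0,0,0,0,0,-0.15]

```text
time: 14.45
tool_pos: [0.6255, 0.1053, 0.1762]
orientation: [0.095, 0.995, 0.0, 0.0]
ft_force: [0.6, 0.7, -0.3]
grip_width: 0.423
finger_force: 0.1
```

step_arm:
  increments: [-0.0015,0,0,0,0,0,-0.15,0,0,0,0,0,0,-0.15]

```text
time: 14.65
tool_pos: [0.6264, 0.1051, 0.1762]
orientation: [0.095, 0.995, -0.0, -0.0]
ft_force: [-1.8, 0.0, 0.8]
grip_width: 0.423
finger_force: 0.6
```

step_arm:
  increments: [-0.0015,0,0,0,0,0,-0.15,0,0,0,0,0,0,-0.15]

```text
time: 14.85
tool_pos: [0.627, 0.105, 0.1761]
orientation: [0.095, 0.996, -0.0, -0.001]
ft_force: [-5.3, 1.6, 2.6]
grip_width: 0.425
finger_force: 3.0
```

step_arm:
  increments: [-0.0015,0,0,0,0,0,-0.15,0,0,0,0,0,0,-0.15]

```text
time: 15.05
tool_pos: [0.6273, 0.1051, 0.176]
orientation: [0.094, 0.996, -0.0, -0.002]
ft_force: [-8.4, 2.2, 5.2]
grip_width: 0.424
finger_force: 5.1
```

Force is rising with almost no motion, so something is stopping it. I'll back off and verify.

step_arm:
  increments: [0.02,0,0,0,0,0,-0.15,0.04,0,0,0,0,0,-0.15,0.04,0,0,0,0,0,-0.15,0.03,0,-0.04,0,0,0,-0.15,0,0,-0.05,0,0,0,-0.15,0,0,-0.05,0,0,0,-0.15,0,0,0,0,0,0,-0.15,0,0,0,0,0,0,-0.15]

```text
time: 15.85
tool_pos: [0.5273, 0.1244, 0.2893]
orientation: [0.095, 0.995, 0.001, 0.002]
ft_force: [-0.2, 0.0, -0.6]
grip_width: 0.425
finger_force: 0.0
```

```bash
python3 - <<'E'
from h import *
st();c=camera_info("wrist");p,d=grab_frame("wrist")
u,v=proj(c,[.632,.103,.01])[0];print(u,v);x0=int(min(max(u-80,0),480));y0=int(min(max(v-60,0),360))
print(x0,y0);cv2.imwrite("pics/w12.png",cv2.resize(p[y0:y0+120,x0:x0+160,::-1],None,fx=5,fy=5,interpolation=cv2.INTER_CUBIC))
E
```

```text
t 15.85 pos [0.5273 0.1244 0.2893] az_x 2.9517 zax [ 0.004  0.001 -1.   ] F [-0.2  0.  -0.6] w 0.4247980936664026
318.81126610384547 364.4775770460243
238 304
```

View pics/w12.png

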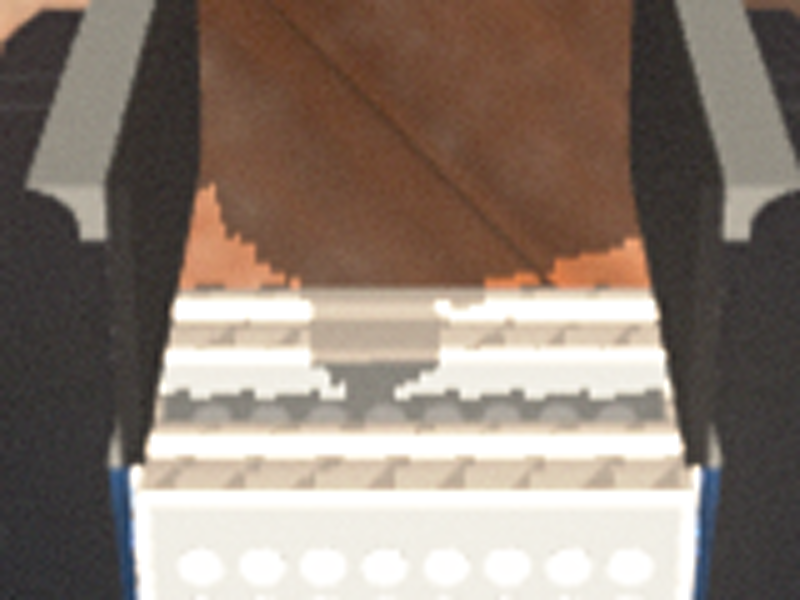

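The lower plate's skirt edge is at row 362 and its rim at row 373.6; the upper plate's skirt is at row 390 and its rim at 402. At home the lower plate should protrude 8 mm beyond the upper.

```bash
python3 - <<'E'
from h import *
c=camera_info("wrist");r=np.array([.9818,-.1898])
for n,v,z in(("lo skirt",362,.005),("lo rim",373.6,.0145),("up skirt",390,.0265),("up rim",402,.036)):
    X=onz(c,[(322,v)],[z])[0]; print(n,X.round(4),"along",((X[:2]-[.6535,.0997])@r).round(4))
a=onz(c,[(238+172/5,362),(238+655/5,304+289/5)],[.005,.005]);e=a[1]-a[0];print("yaw",np.arctan2(-e[0],e[1]))
E
```

```text
lo skirt [0.6319 0.1051 0.005 ] along -0.0222
lo rim [0.6354 0.1044 0.0145] along -0.0187
up skirt [0.6405 0.1034 0.0265] along -0.0135
up rim [0.643  0.1029 0.036 ] along -0.0109
yaw -0.18689490773657458
```

The protrusion difference is 7.8–8.7 mm (8 expected), and the plate is square to the rack. It is home.

```bash
python3 -c "
from bench import *
print(sign_off())"
```

```text
the job is handed in; nothing more can be done
None
```

I drew the plate out of the reader and slid it into the rack's bottom bay; it measured within about 1 mm of home and square to the rack, and I handed the job in at about 16 s on the robot's clock, with no verdict returned.

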